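# Scan and write off the crushed tin on the bar cart

### The job

One of the four green slope-fronted tins standing in a row on the bar cart has a crushed (cut-off) back corner. Pick up the handheld scanner and hold it steady for about two seconds with its red window square-on to the middle of that tin's label, about 8 cm away, then lay it back flat on the middle of its cork mat and let go. Then slide that tin towards the robot, without lifting or tipping it, until it stands wholly on the black runner, leaving the sound tins and the barware where they are.

Things in the scene. Friction and masses are not known exactly. Their poses are not given: they have to be found in the camera images.
- scanner: handheld scanner lying flat: grey bar handle 34 mm wide (y), 30 mm tall, from x = -75 to +25 mm, then a black head 46 mm wide to about x = +70 mm, 34 mm tall, with a red slanted window at its nose. 0.16 kg. Origin: centre of the underside, +x towards the nose, +z up. Grip the handle across its width near x = -5 to 5 mm.
- beam (a point): centre of the scanner's red window, at (67, 0, 12) mm in the scanner's frame. Its z axis is the direction in which the scanner looks: forward and down at 45 degrees to the scanner's underside (in the scanner's frame (0.707, 0, -0.707)).
- tin_crushed: green tin, 80 x 80 mm base, 0.35 kg. Origin: centre of the underside; -x is its front (label side, roughly to the robot). Front upright for 25 mm at x = -40 mm, then sloping at 45 degrees up to the flat top at 65 mm; brass cap to 69 mm. Back face (x = +40 mm) flat from y = -40 to +12 mm; the back +y corner is cut off diagonally, 28 mm each way, top to bottom.
- label (a point): centre of the white 44 x 44 mm barcode label on the crushed tin's slope, at (-20, 0, 45) mm in its frame; z axis is the label's outward normal, (-0.707, 0, 0.707) in the tin's frame.
- tin_a: sound tin, same make as tin_crushed but with all four upright corners square: green, 80 x 80 mm base, 69 mm tall; origin at the centre of its underside. To be left where it stands.
- tin_b: sound tin, same make as tin_crushed but with all four upright corners square: green, 80 x 80 mm base, 69 mm tall; origin at the centre of its underside. To be left where it stands.
- tin_c: sound tin, same make as tin_crushed but with all four upright corners square: green, 80 x 80 mm base, 69 mm tall; origin at the centre of its underside. To be left where it stands.
- runner: flat black bar runner between the robot and the row of tins, 170 mm in x by 540 mm in y, 1 mm flush inlay that offers no step. Origin at its centre on the table; its x axis points away from the robot towards the row (tins start about 175 mm along +x, spaced about 135 mm in y).
- dock: cork mat of the scanner, 200 (x) x 130 (y) x 4 mm, fixed. Origin: centre of its underside; its top is at z = 4 mm. The scanner starts lying on it, nose roughly to its +x.
- pitcher: glass pitcher, radius 55 mm, 190 mm tall, handle to +y, on the round wooden tray at the right; origin at the centre of its underside. Leave alone.
- tumbler: glass tumbler, radius 38 mm, 88 mm tall, on the tray; origin underside centre. Leave alone.
- jigger: steel hourglass jigger, 48 mm wide, 90 mm tall, standing left of the row; origin underside centre. Leave alone.

How it is judged:
By the outcome, as a careful person would: the job done as asked, in the order asked, and still so for the second after the job is handed in, with the robot touching nothing.
It also fails if it takes over 64 s, if anything falls off the work surface, if the arm or the gripper's body presses on something with over 40 N, if the wrist force passes 120 N, or if a joint passes its speed limit or range.

### The arm

A 6-joint arm with a two-finger parallel gripper is mounted at the origin on the work surface. World frame = base frame: x ahead of the robot, y to its left, z up, the work surface at z = 0. Lengths are in mm, angles in rad, forces in N, time in s.
With the tool pointing down it reaches from about 350 to 875 mm from the base axis. Payload 4.2 kg.
Tool frame: the origin (TCP) lies on the centre line of the jaws, within the pads' length; the fingertips stand 22 mm ahead of it and the grasp point (between the pads) lies 3 mm ahead of it (tip_reach is the distance from the TCP to the fingertips, in mm); z points along the fingers, y is the line along which they close (so a half turn about z gives the same grasp; the last joint's range is limited). The gripper opens to 87 mm and grips with 3 to 60 N. Pads are 19 mm wide; open, the fingers measure 117 mm over their backs; the gripper's body (75 mm by 190 mm) begins 51 mm behind the grasp point.
Start: joints at [1.489, 0.385, 0.008, 0, -1.194, -0.259], TCP at [208.868, 589.045, 244.55] pointing down, gripper open.
Joint ranges: [-3.14, 3.14], [-1.21, 2.06], [-1.07, 1.41], [-3.16, 2.05], [-2.99, -0.16], [-3.1, 3.1]. Speed limits (rad/s): [2.79, 2.79, 3.14, 3.14, 3.14, 3.14].

### API

Orientations are given as a unit quaternion [w, x, y, z].
In Python, from bench import * gives the robot as it stands.
- The arm moves only by the tool servo_tool, never from a script. Its argument "deltas" is a list of rows, each an object with "gripper": the closure, from 0 (fully open) to 1 (shut); "linear": the shift along the tool's x, y, z in units of 50 mm (1.0 is 50 mm), a list of three; "roll": the turn about the tool's z in rad. A call has 1 to 12 rows; each row is the pose to reach, as a shift and turn from the pose commanded when the call began, along the tool's axes at that moment; what a row does not reach only later rows make up. A row lasts 1/10 s, in which the tool goes at most 50 mm and 8.59 degrees, less where a joint would pass 70% of its speed; a pose out of reach is approached as far as the arm can. A call with a gripper value outside its range is refused whole. The fingers move at their own pace and stop on an object; the grip force is fixed at half the most. Time passes only in rows, so rows that repeat a pose let the fingers close. It gives the time, the measured TCP pose, the force, the opening and the grip force at its end, in the units of the state.
- state(): the state, without advancing time (a new reading comes with each control period).
- camera(name): name is "scene" or "top"; returns a dict with "frame" (480x640x3 uint8, red, green, blue), "fx", "fy", "cx", "cy" (pixels), "R" (3x3) and "t" (3): a world point X has camera coordinates R X + t. Camera axes: x right, y down, z forward; pixel columns grow to the right and rows downward; lengths in mm; the calibration is good to about 2 mm. A picture is of the moment at which its call begins. There is no depth.
- job_done(): hands the job in; it is judged then, once.
Trained networks look in the newest picture that a camera, given by its name, has taken for a name from the list of things; names that differ only in an ending like _2 or _b are one class to them, and where a whole thing is asked for, a point or a joint stands for the part that bears it (a point fixed in the world has none). Each returns a list of dicts, best first, with "p" (0 to 1); they miss things now and then, are a little off and sometimes report something else, mostly with a low value. They report only what shows in the picture. A call takes as long as a camera call.
- recognise(camera, target): "centre" ([x, y, z] in mm, in the coordinates of the camera as it stood for that picture, good to about 4 mm: the middle of the surface that is visible of it).
The state is a dict: "time_s": time; "qpos": joint angles; "joint_velocities": joint speeds; "effort": joint torques, N m; "tcp_pos": TCP position; "eef_rot": TCP orientation; "ft_force": force on the tool from outside, world axes, zero at the start; "torque": the same for the moment, N m; "grip_width": finger opening in mm; "finger_force": force on a finger pad.
Only numpy, scipy, OpenCV 4.12 (cv2) and the standard library are available. Lean on these libraries where they do the work, as an engineer would, in place of code of your own. Each camera call takes 0.05 s, during which the arm holds its last target. There are 200 camera calls.

## Working session

There is one attempt and no reset: what is moved stays moved. The work goes in short steps, Python scripts to look and compute and a tool call to move; the robot and the scene stay as the last step left them, time stands still between calls to the robot, and variables do not carry over. Pictures are saved under pics/ and viewed, at most 10 in all, crops included, and the job is handed in when it is done.

Besides the shell and the picture viewer there is one more tool, called after "Emit:" by a JSON object that holds its "name" and its "arguments". servo_tool: Moves the arm, as the interface text tells. Its arguments: {"type":"object","properties":{"deltas":{"type":"array"}},"required":["deltas"]}

```bash
ls; mkdir -p pics; cat > h.py <<'E'
from bench import *
import numpy as np, cv2
from scipy.spatial.transform import Rotation as Ro
def snap(n,f=None):
    c=camera(n)
    if f: cv2.imwrite('pics/'+f,c['frame'][:,:,::-1])
    return c
def world(c,p): return np.array(c['R']).T@(np.array(p)-np.array(c['t']))
def ray(c,u,v,z):
    R=np.array(c['R']);o=-R.T@np.array(c['t']);d=R.T@np.array([(u-c['cx'])/c['fx'],(v-c['cy'])/c['fy'],1])
    return o+d*(z-o[2])/d[2]
def find(n,c,t,k=5):
    for r in recognise(n,t)[:k]: print(n,t,round(r['p'],2),world(c,r['centre']).round(0))
E
python3 - <<'E'
from h import *
for n in('scene','top'):
    c=snap(n,n+'0.png')
    print(n,c['fx'],(-np.array(c['R']).T@np.array(c['t'])).round(0))
    for t in('scanner','beam','tin_crushed','tin_a','label','runner','dock','pitcher','tumbler','jigger'): find(n,c,t)
s=state();print(s['time_s'],s['eef_rot'],s['tcp_pos'],s['grip_width'])
E
```

```text
pics
scene 461.5458933150912 [1242.   47. 1058.]
scene scanner 0.91 [488. 391.  36.]
scene scanner 0.29 [464. -22.  -1.]
scene beam 0.8 [489. 389.  36.]
scene tin_crushed 0.7 [640. 179.  57.]
scene tin_a 0.71 [ 677. -213.   54.]
scene tin_a 0.62 [661.  47.  53.]
scene tin_a 0.57 [660. -75.  50.]
scene label 0.72 [662.  44.  54.]
scene label 0.6 [640. 182.  55.]
scene runner 0.85 [463. -20.  -0.]
scene dock 0.72 [488. 422.   6.]
scene pitcher 0.78 [ 563. -513.  149.]
scene pitcher 0.74 [485. 391.  34.]
scene tumbler 0.61 [ 439. -502.   73.]
scene jigger 0.63 [719. 372.  91.]
top 461.7830384918712 [ 384.  -79. 1276.]
top scanner 0.88 [469. 391.  34.]
top scanner 0.59 [705. 369.  87.]
top beam 0.81 [469. 391.  38.]
top tin_crushed 0.92 [608. 180.  54.]
top tin_a 0.84 [623.  47.  60.]
top tin_a 0.66 [ 638. -213.   57.]
top tin_a 0.6 [620. -74.  62.]
top label 0.61 [607. 178.  57.]
top runner 0.83 [451. -26.   3.]
top runner 0.4 [ 637. -215.   57.]
top dock 0.86 [468. 424.   5.]
top pitcher 0.58 [ 540. -544.  130.]
top tumbler 0.72 [ 427. -514.   63.]
top jigger 0.94 [707. 371.  86.]
1.1 [ 5.12147509e-06  9.85515645e-01 -1.69584533e-01  4.18967282e-06] [208.86614072 589.04081105 244.55222958] 86.74221135714959
```

View pics/scene0.png

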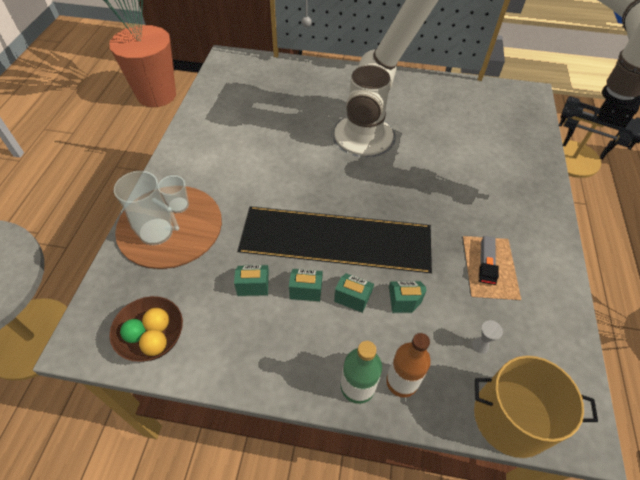

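View pics/top0.png

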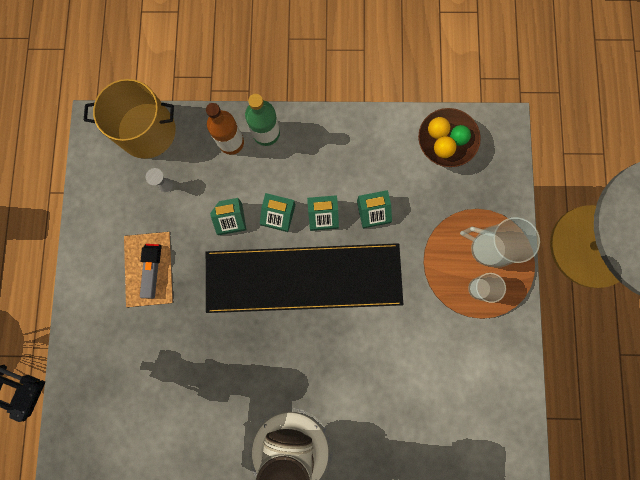

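The scene view, taken from the far side, shows the four tins at about (250,280), (305,285), (354,292) and (406,296). The scanner on its mat is at (489,265). In the top view the tins are at (228,217) to (375,210). I'll zoom in to compare their back corners.

```bash
python3 - <<'E'
import cv2,numpy as np
a=cv2.imread('pics/scene0.png')[255:320,225:435];b=cv2.imread('pics/top0.png')[185:240,200:400];c=cv2.imread('pics/top0.png')[225:310,115:185]
f=lambda i,w:cv2.resize(i,(w,int(i.shape[0]*w/i.shape[1])),interpolation=cv2.INTER_CUBIC)
cv2.imwrite('pics/z0.png',np.vstack([f(a,800),f(b,800)]));cv2.imwrite('pics/z1.png',f(c,480))
E
```

```text
(no output)
```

View pics/z0.png

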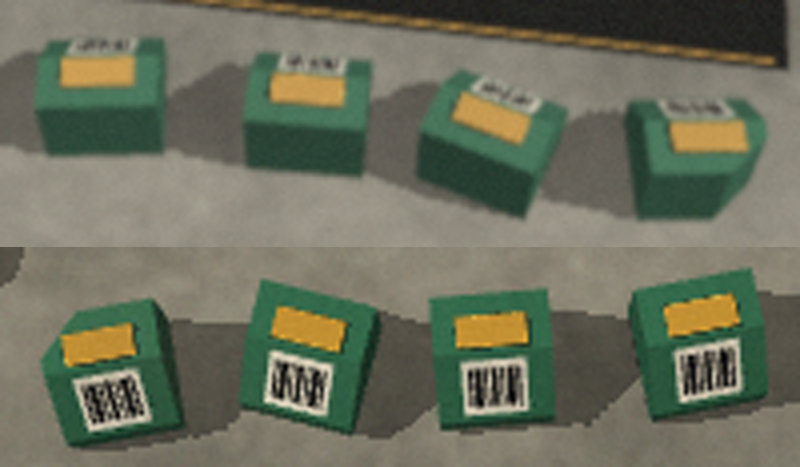

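View pics/z1.png

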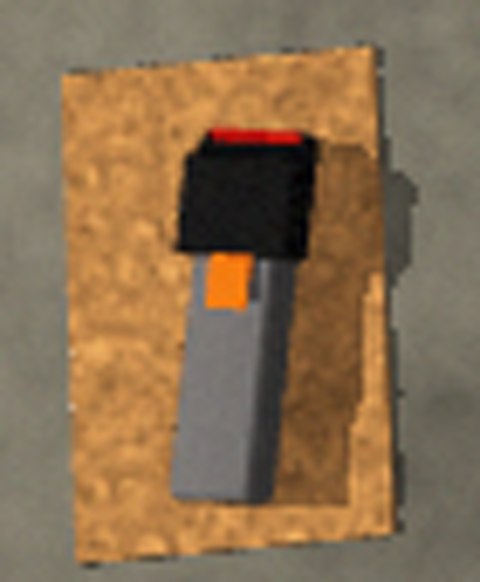

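The leftmost tin in the top view, at y≈180, has the cut back corner: the edge runs from about (72,315) to (42,360) in the crop. The other three have square corners. Next I'll fit poses from these corners.

```bash
cat > fit.py <<'E'
from h import *
from scipy.optimize import least_squares
def fit(c,pts,px,g):
    R=np.array(c['R']);t=np.array(c['t']);pts=np.array(pts,float);px=np.array(px,float)
    def res(p):
        W=pts@Ro.from_euler('z',p[2]).as_matrix().T+[p[0],p[1],0];C=W@R.T+t
        return (np.c_[c['fx']*C[:,0]/C[:,2]+c['cx'],c['fy']*C[:,1]/C[:,2]+c['cy']]-px).ravel()
    s=least_squares(res,g,x_scale=[100,100,1]);return s.x.round(3),s.fun.reshape(-1,2).round(1).tolist()
E
python3 - <<'E'
from fit import *
c=camera('top')
z=lambda l:[(200+u/4,185+(v-247)/4) for u,v in l]
k=480/70
m=lambda l:[(115+u/k,225+v/k) for u,v in l]
a=15.56
print('tin',fit(c,[(-20+a,22,45+a),(-20+a,-22,45+a),(-20-a,-22,45-a),(-20-a,22,45-a),(-40,40,0),(-40,-40,0),(40,-40,65),(40,12,65),(12,40,65)],z([(76,380),(137,370),(148,422),(87,432),(70,446),(184,428),(153,299),(72,315),(42,360)]),[608,180,.15]))
print('mat',fit(c,[(100,65,4),(100,-65,4),(-100,-65,4),(-100,65,4)],m([(62,72),(375,45),(397,532),(78,562)]),[468,424,0]))
print('scan',fit(c,[(-75,17,34),(-75,-17,34),(25,17,34),(25,23,38),(25,-23,38)],m([(172,498),(250,502),(193,255),(178,250),(306,257)]),[468,400,-.1]))
print('runner',fit(c,[(85,270,1),(85,-270,1),(-85,-270,1),(-85,270,1)],[(206,251),(399,244),(403,304),(206,312)],[451,-26,0]))
E
```

```text
tin (array([6.12809e+02, 1.85175e+02, 1.79000e-01]), [[-1.2, -0.1], [-0.3, -0.2], [0.7, -0.1], [0.1, -0.0], [0.5, 0.7], [0.1, 0.5], [-0.3, 0.1], [0.9, -0.7], [-0.5, -0.2]])
mat (array([4.69702e+02, 4.06969e+02, 1.08000e-01]), [[-0.1, -0.0], [0.1, -0.4], [0.2, 0.2], [-0.2, 0.2]])
scan (array([ 4.61901e+02,  3.92498e+02, -5.10000e-02]), [[-0.5, 0.7], [0.6, 1.0], [1.0, -0.9], [0.4, -0.4], [-1.5, -0.4]])
runner (array([ 4.52456e+02, -2.40700e+01,  5.40000e-02]), [[-0.5, -0.4], [0.3, -1.0], [0.4, 1.0], [-0.3, 0.3]])
```

```bash
cat >> h.py <<'E'
def go(x,y,z,th):
    s=state();p=np.array(s['tcp_pos']);q=s['eef_rot'];R=Ro.from_quat([q[1],q[2],q[3],q[0]]).as_matrix()
    yaw=np.arctan2(R[1,0],R[0,0]);print('lin',(R.T@(np.array([x,y,z])-p)/50).round(3),'roll',round(yaw-th,3),'yaw',round(yaw,3),'down',R[2,2].round(4))
E
python3 -c "
from h import *
go(461.9,392.5,29,-.051)"
```

```text
lin [6.083 2.013 4.311] roll -0.29 yaw -0.341 down -1.0
```

Emit:
{"name": "servo_tool", "arguments": {"deltas": [{"gripper":0,"linear":[0.9,0.3,0.3],"roll":-0.1},{"gripper":0,"linear":[1.8,0.6,0.6],"roll":-0.2},{"gripper":0,"linear":[2.7,0.9,0.9],"roll":-0.29},{"gripper":0,"linear":[3.6,1.2,1.2],"roll":-0.29},{"gripper":0,"linear":[4.5,1.5,1.5],"roll":-0.29},{"gripper":0,"linear":[5.4,1.8,2.0],"roll":-0.29},{"gripper":0,"linear":[6.08,2.01,2.5],"roll":-0.29},{"gripper":0,"linear":[6.08,2.01,2.9],"roll":-0.29},{"gripper":0,"linear":[6.08,2.01,3.0],"roll":-0.29},{"gripper":0,"linear":[6.08,2.01,3.0],"roll":-0.29}]}}

```text
time_s: 2.15
tcp_pos: [461.6, 392.6, 94.0]
eef_rot: [0.001, 1.0, -0.025, -0.0]
ft_force: [0.2, 0.2, 1.7]
grip_width: 86.8
finger_force: 0.0
```

```bash
python3 -c "
from h import *
c=snap('top','t1.png');find('top',c,'scanner');find('top',c,'dock');go(461.9,392.5,29,-.051)
a=cv2.imread('pics/t1.png')[200:320,90:250];cv2.imwrite('pics/t1.png',cv2.resize(a,(800,600),interpolation=2))"
```

```text
top scanner 0.8 [464. 398.  35.]
top dock 0.63 [466. 419.   6.]
lin [1.000e-03 3.600e-02 1.342e+00] roll 0.002 yaw -0.049 down -1.0
```

View pics/t1.png

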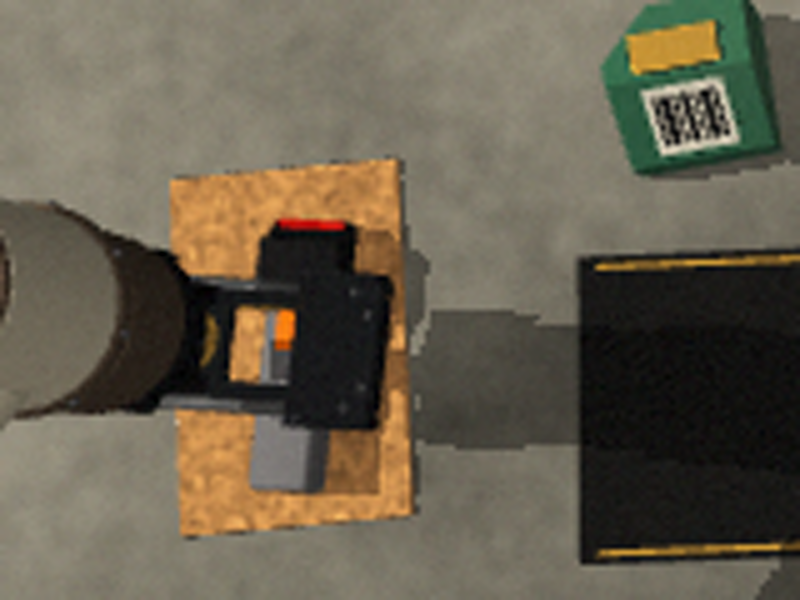

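The open gripper straddles the handle (about (290,390) in the crop), with the orange trigger between the jaws. I'll descend and grip.

Emit:
{"name": "servo_tool", "arguments": {"deltas": [{"gripper":0,"linear":[0,0,0.5],"roll":0},{"gripper":0,"linear":[0,0,1.0],"roll":0},{"gripper":0,"linear":[0,0,1.3],"roll":0},{"gripper":0,"linear":[0,0,1.3],"roll":0},{"gripper":1,"linear":[0,0,1.3],"roll":0},{"gripper":1,"linear":[0,0,1.3],"roll":0},{"gripper":1,"linear":[0,0,1.3],"roll":0},{"gripper":1,"linear":[0,0,1.3],"roll":0},{"gripper":1,"linear":[0,0,1.3],"roll":0},{"gripper":1,"linear":[0,0,1.3],"roll":0}]}}

```text
time_s: 3.3
tcp_pos: [461.9, 392.7, 29.8]
eef_rot: [-0.0, 1.0, -0.025, 0.0]
ft_force: [-0.9, 0.5, 0.6]
grip_width: 47.1
finger_force: 0.0
```

Emit:
{"name": "servo_tool", "arguments": {"deltas": [{"gripper":1,"linear":[0,0,0],"roll":0},{"gripper":1,"linear":[0,0,0],"roll":0},{"gripper":1,"linear":[0,0,0],"roll":0},{"gripper":1,"linear":[0,0,0],"roll":0},{"gripper":1,"linear":[0,0,0],"roll":0}]}}

```text
time_s: 3.8
tcp_pos: [462.0, 393.0, 29.6]
eef_rot: [-0.0, 1.0, -0.025, 0.0]
ft_force: [0.8, 1.0, 0.6]
grip_width: 34.1
finger_force: 30.0
```

```bash
python3 -c "
from h import *
go(471.5,159.6,115.2,.179)"
```

```text
lin [ 0.428  4.651 -1.714] roll -0.23 yaw -0.051 down -1.0
```

Emit:
{"name": "servo_tool", "arguments": {"deltas": [{"gripper":1,"linear":[0,0,-0.5],"roll":0},{"gripper":1,"linear":[0,0,-1.2],"roll":0},{"gripper":1,"linear":[0.05,0.6,-1.71],"roll":-0.05},{"gripper":1,"linear":[0.1,1.4,-1.71],"roll":-0.1},{"gripper":1,"linear":[0.2,2.2,-1.71],"roll":-0.15},{"gripper":1,"linear":[0.3,3.0,-1.71],"roll":-0.2},{"gripper":1,"linear":[0.4,3.8,-1.71],"roll":-0.23},{"gripper":1,"linear":[0.43,4.4,-1.71],"roll":-0.23},{"gripper":1,"linear":[0.43,4.65,-1.71],"roll":-0.23},{"gripper":1,"linear":[0.43,4.65,-1.71],"roll":-0.23},{"gripper":1,"linear":[0.43,4.65,-1.71],"roll":-0.23}]}}

```text
time_s: 4.9
tcp_pos: [471.7, 159.8, 115.0]
eef_rot: [-0.0, 0.996, 0.089, 0.0]
ft_force: [-0.2, 0.1, -2.4]
grip_width: 34.0
finger_force: 30.0
```

```bash
python3 -c "
from h import *
for n,w in(('scene',(330,220,120,90)),('top',(180,190,120,90))):
    c=snap(n,n+'2.png');find(n,c,'beam',2);find(n,c,'label',2)
    f=c['frame'].astype(int);r=(f[...,0]>130)&(f[...,1]<70)&(f[...,2]<70)
    x,y,ww,hh=w
    vv,uu=np.nonzero(r[y:y+hh,x:x+ww]);print('red',len(uu),(uu.mean()+x,vv.mean()+y) if len(uu) else 0, (uu.min()+x,uu.max()+x,vv.min()+y,vv.max()+y) if len(uu) else 0)
    if len(uu):print(ray(c,uu.mean()+x,vv.mean()+y,101.6))
go(471.5,159.6,115.2,.179);s=state();print(s['tcp_pos'],s['time_s'])
a=[cv2.resize(cv2.imread('pics/%s2.png'%n)[y:y+90,x:x+100],(400,360),interpolation=2) for n,x,y in(('scene',345,225),('top',190,190))]
cv2.imwrite('pics/p2.png',np.hstack(a))"
```

```text
scene beam 0.59 [525. 165. 121.]
scene label 0.68 [643. 179.  56.]
red 2 (np.float64(415.5), np.float64(253.0)) (np.int64(415), np.int64(416), np.int64(253), np.int64(253))
[540.76972302 187.60869812 101.6       ]
top beam 0.62 [434. 154. 121.]
top beam 0.58 [ 431. -513.   60.]
top label 0.9 [608. 177.  57.]
top label 0.26 [524. 428.   5.]
red 26 (np.float64(224.0), np.float64(238.1153846153846)) (np.int64(218), np.int64(230), np.int64(237), np.int64(240))
[545.06609746 177.88667935 101.6       ]
lin [-0.002  0.012 -0.005] roll 0.001 yaw 0.18 down -1.0
[471.46969532 160.21521569 114.92744491] 5.2
```

View pics/p2.png

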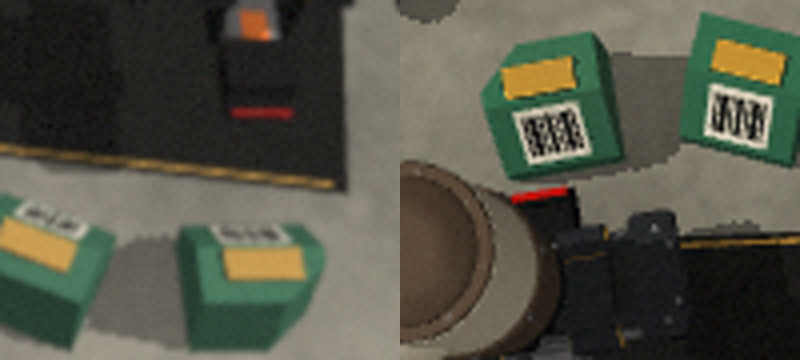

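```bash
python3 -c "
from h import *
from scipy.optimize import least_squares
P=[(camera('scene'),410.5,253.2),(camera('top'),225.2,238.7)]
def r(X):
    o=[]
    for c,u,v in P:
        C=np.array(c['R'])@X+c['t'];o+=[c['fx']*C[0]/C[2]+c['cx']-u,c['fy']*C[1]/C[2]+c['cy']-v]
    return o
s=least_squares(r,[540,170,100.]);print(s.x,s.fun)
print(Ro.from_euler('z',-.18).as_matrix()@(s.x-[471.5,160,89.5]))
# label corners scene crop
from fit import fit
q=lambda l:[(345+u/4,225+v/4) for u,v in l]
print(fit(P[0][0],[(40,-40,0),(40,12,0),(40,12,65),(40,-40,65),(0,-40,65),(-4.4,22,60.6),(-4.4,-22,60.6)],q([(192,349),(270,349),(280,282),(193,282),(180,228),(292,244),(219,244)]),[612,185,.18]))
f=lambda l:[(190+(u-400)/4,190+v/4) for u,v in l]
print(fit(P[1][0],[(40,-40,65),(40,12,65),(12,40,65),(-40,40,0),(-40,-40,0),(-4.4,22,60.6),(-4.4,-22,60.6),(-35.6,-22,29.4),(-35.6,22,29.4)],f([(594,33),(515,46),(483,92),(509,178),(622,160),(516,113),(576,102),(590,156),(531,167)]),[612,185,.18]))
"
```

```text
[543.608162   174.99986733 101.32384161] [-0.08831199  0.00366136 -0.0903889   0.00452409]
[73.62858023  1.84803138 11.82384161]
(array([6.13193e+02, 1.82169e+02, 1.65000e-01]), [[-2.4, -1.8], [-1.7, -1.4], [0.6, 3.0], [1.1, 2.6], [3.0, 2.0], [-0.8, -2.1], [0.0, -2.4]])
(array([6.12969e+02, 1.84590e+02, 1.72000e-01]), [[-0.2, -0.1], [0.5, -0.3], [-0.5, -0.1], [0.8, 0.8], [0.7, 0.8], [-1.0, -0.2], [0.2, 0.0], [0.3, -0.3], [-0.8, -0.6]])
```

The red window sits about 75 mm ahead of the TCP and the label is square in front of it. I'll make a tiny correction and then hold still.

Emit:
{"name": "servo_tool", "arguments": {"deltas": [{"gripper":1,"linear":[-0.05,0.03,0],"roll":0},{"gripper":1,"linear":[-0.05,0.03,0],"roll":0},{"gripper":1,"linear":[-0.05,0.03,0],"roll":0},{"gripper":1,"linear":[-0.05,0.03,0],"roll":0},{"gripper":1,"linear":[-0.05,0.03,0],"roll":0},{"gripper":1,"linear":[-0.05,0.03,0],"roll":0},{"gripper":1,"linear":[-0.05,0.03,0],"roll":0},{"gripper":1,"linear":[-0.05,0.03,0],"roll":0},{"gripper":1,"linear":[-0.05,0.03,0],"roll":0},{"gripper":1,"linear":[-0.05,0.03,0],"roll":0},{"gripper":1,"linear":[-0.05,0.03,0],"roll":0},{"gripper":1,"linear":[-0.05,0.03,0],"roll":0}]}}

```text
time_s: 6.5
tcp_pos: [469.3, 157.5, 115.1]
eef_rot: [-0.0, 0.996, 0.089, 0.0]
ft_force: [-0.0, -0.1, -2.1]
grip_width: 34.1
finger_force: 30.0
```

Emit:
{"name": "servo_tool", "arguments": {"deltas": [{"gripper":1,"linear":[0,0,0],"roll":0},{"gripper":1,"linear":[0,0,0],"roll":0},{"gripper":1,"linear":[0,0,0],"roll":0},{"gripper":1,"linear":[0,0,0],"roll":0},{"gripper":1,"linear":[0,0,0],"roll":0},{"gripper":1,"linear":[0,0,0],"roll":0},{"gripper":1,"linear":[0,0,0],"roll":0},{"gripper":1,"linear":[0,0,0],"roll":0},{"gripper":1,"linear":[0,0,0],"roll":0},{"gripper":1,"linear":[0,0,0],"roll":0},{"gripper":1,"linear":[0,0,0],"roll":0},{"gripper":1,"linear":[0,0,0],"roll":0}]}}

```text
time_s: 7.7
tcp_pos: [469.3, 157.5, 115.1]
eef_rot: [0.0, 0.996, 0.09, 0.0]
ft_force: [0.2, -0.3, -2.1]
grip_width: 33.7
finger_force: 30.0
```

```bash
python3 -c "
from h import *
go(467.5,407,30.5,.108)"
```

```text
lin [ 0.855 -4.916  1.691] roll 0.071 yaw 0.179 down -1.0
```

Emit:
{"name": "servo_tool", "arguments": {"deltas": [{"gripper":1,"linear":[0,0,0],"roll":0},{"gripper":1,"linear":[0,0,0],"roll":0},{"gripper":1,"linear":[0,0,0],"roll":0},{"gripper":1,"linear":[0.1,-0.6,0],"roll":0.07},{"gripper":1,"linear":[0.25,-1.4,0],"roll":0.07},{"gripper":1,"linear":[0.4,-2.3,0],"roll":0.07},{"gripper":1,"linear":[0.55,-3.2,0],"roll":0.07},{"gripper":1,"linear":[0.7,-4.1,0],"roll":0.07},{"gripper":1,"linear":[0.85,-4.7,0],"roll":0.07},{"gripper":1,"linear":[0.85,-4.92,0.3],"roll":0.07},{"gripper":1,"linear":[0.85,-4.92,0.8],"roll":0.07},{"gripper":1,"linear":[0.85,-4.92,1.2],"roll":0.07}]}}

```text
time_s: 8.9
tcp_pos: [466.3, 406.5, 53.0]
eef_rot: [0.001, 0.999, 0.055, -0.001]
ft_force: [-0.3, 0.1, -2.7]
grip_width: 33.4
finger_force: 30.0
```

```bash
python3 -c "
from h import *
go(467.5,407,30,.108)"
```

```text
lin [ 0.027 -0.008  0.46 ] roll 0.001 yaw 0.109 down -1.0
```

Emit:
{"name": "servo_tool", "arguments": {"deltas": [{"gripper":1,"linear":[0,0,0.2],"roll":0},{"gripper":1,"linear":[0,0,0.4],"roll":0},{"gripper":1,"linear":[0,0,0.5],"roll":0},{"gripper":1,"linear":[0,0,0.51],"roll":0},{"gripper":1,"linear":[0,0,0.51],"roll":0},{"gripper":0,"linear":[0,0,0.51],"roll":0},{"gripper":0,"linear":[0,0,0.51],"roll":0},{"gripper":0,"linear":[0,0,0.51],"roll":0},{"gripper":0,"linear":[0,0,0.51],"roll":0},{"gripper":0,"linear":[0,0,0.51],"roll":0},{"gripper":0,"linear":[0,0,0.51],"roll":0}]}}

```text
time_s: 10.0
tcp_pos: [467.3, 407.2, 29.6]
eef_rot: [-0.0, 0.999, 0.055, 0.0]
ft_force: [-0.6, 0.5, 0.3]
grip_width: 73.9
finger_force: 0.0
```

```bash
python3 -c "
from h import *
go(678.6,186.2,145,.176)"
```

```text
lin [ 3.72   4.854 -2.308] roll -0.067 yaw 0.109 down -1.0
```

Lift straight up, then travel over to behind the tin with the fingers part closed (about 18 mm).

Emit:
{"name": "servo_tool", "arguments": {"deltas": [{"gripper":0,"linear":[0,0,-0.6],"roll":0},{"gripper":0,"linear":[0,0,-1.4],"roll":0},{"gripper":0,"linear":[0,0,-2.3],"roll":0},{"gripper":0.8,"linear":[0.5,0.7,-2.3],"roll":-0.067},{"gripper":0.8,"linear":[1.1,1.4,-2.3],"roll":-0.067},{"gripper":0.8,"linear":[1.7,2.2,-2.3],"roll":-0.067},{"gripper":0.8,"linear":[2.3,3.0,-2.3],"roll":-0.067},{"gripper":0.8,"linear":[2.9,3.8,-2.3],"roll":-0.067},{"gripper":0.8,"linear":[3.4,4.5,-2.3],"roll":-0.067},{"gripper":0.8,"linear":[3.72,4.85,-2.3],"roll":-0.067},{"gripper":0.8,"linear":[3.72,4.85,-2.3],"roll":-0.067},{"gripper":0.8,"linear":[3.72,4.85,-2.3],"roll":-0.067}]}}

```text
time_s: 11.2
tcp_pos: [678.5, 185.8, 144.0]
eef_rot: [0.0, 0.996, 0.087, -0.0]
ft_force: [-0.1, 1.2, 0.3]
grip_width: 23.4
finger_force: 0.0
```

```bash
python3 -c "
from h import *
c=snap('top','t3.png');find('top',c,'scanner',1);find('top',c,'tin_crushed',2);go(678.6,186.2,36,.176)
c2=snap('scene','s3.png');print(state()['grip_width'])
a=cv2.imread('pics/t3.png')[165:315,110:260];b=cv2.imread('pics/s3.png')[210:360,350:500]
cv2.imwrite('pics/p3.png',np.hstack([cv2.resize(a,(400,400),interpolation=2),cv2.resize(b,(400,400),interpolation=2)]))"
```

```text
top tin_crushed 0.75 [610. 181.  54.]
lin [0.012 0.027 2.173] roll 0.002 yaw 0.178 down -1.0
18.53241123181854
```

View pics/p3.png

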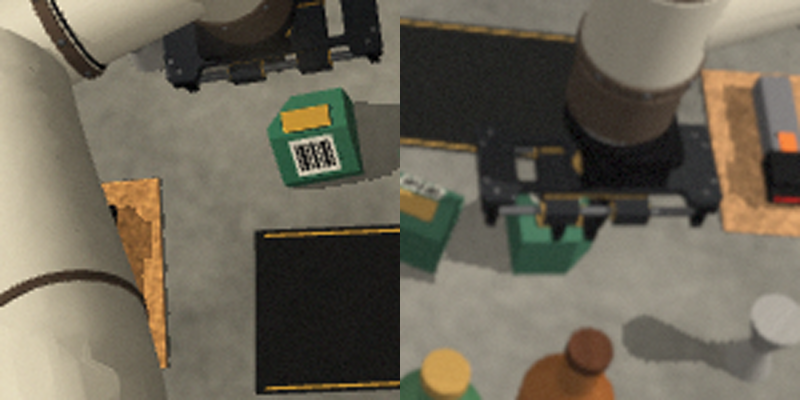

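The gripper is above and behind the tin with fingers 18.5 mm apart, and the scanner lies flat on its mat. I'll descend.

Emit:
{"name": "servo_tool", "arguments": {"deltas": [{"gripper":0.8,"linear":[0,0,0.6],"roll":0},{"gripper":0.8,"linear":[0,0,1.3],"roll":0},{"gripper":0.8,"linear":[0,0,1.9],"roll":0},{"gripper":0.8,"linear":[0,0,2.1],"roll":0},{"gripper":0.8,"linear":[0,0,2.1],"roll":0},{"gripper":0.8,"linear":[0,0,2.1],"roll":0}]}}

```text
time_s: 12.0
tcp_pos: [679.5, 187.2, 41.2]
eef_rot: [-0.0, 0.996, 0.089, 0.001]
ft_force: [0.1, 0.2, -0.9]
grip_width: 17.4
finger_force: 0.0
```

Emit:
{"name": "servo_tool", "arguments": {"deltas": [{"gripper":0.8,"linear":[-0.1,0,0],"roll":0},{"gripper":0.8,"linear":[-0.2,0,0],"roll":0},{"gripper":0.8,"linear":[-0.3,0,0],"roll":0},{"gripper":0.8,"linear":[-0.4,0,0],"roll":0},{"gripper":0.8,"linear":[-0.5,0,0],"roll":0},{"gripper":0.8,"linear":[-0.6,0,0],"roll":0},{"gripper":0.8,"linear":[-0.7,0,0],"roll":0},{"gripper":0.8,"linear":[-0.8,0,0],"roll":0}]}}

```text
time_s: 12.8
tcp_pos: [639.1, 179.4, 39.8]
eef_rot: [-0.0, 0.996, 0.088, 0.0]
ft_force: [3.3, 0.4, 1.7]
grip_width: 17.7
finger_force: 1.7
```

```bash
python3 -c "
from h import *
c=snap('top','t4.png');find('top',c,'tin_crushed',2);s=state();print(s['tcp_pos'],s['ft_force'])
"
```

```text
top tin_crushed 0.81 [577. 179.  50.]
[637.96092122 179.06885539  39.29058434] [1.09268106 0.40563774 1.40998993]
```

Emit:
{"name": "servo_tool", "arguments": {"deltas": [{"gripper":0.8,"linear":[-0.12,0,0],"roll":0},{"gripper":0.8,"linear":[-0.24,0,0],"roll":0},{"gripper":0.8,"linear":[-0.36,0,0],"roll":0},{"gripper":0.8,"linear":[-0.48,0,0],"roll":0},{"gripper":0.8,"linear":[-0.6,0,0],"roll":0},{"gripper":0.8,"linear":[-0.72,0,0],"roll":0},{"gripper":0.8,"linear":[-0.84,0,0],"roll":0},{"gripper":0.8,"linear":[-0.96,0,0],"roll":0},{"gripper":0.8,"linear":[-1.08,0,0],"roll":0},{"gripper":0.8,"linear":[-1.2,0,0],"roll":0},{"gripper":0.8,"linear":[-1.32,0,0],"roll":0},{"gripper":0.8,"linear":[-1.4,0,0],"roll":0}]}}

```text
time_s: 14.1
tcp_pos: [569.5, 166.9, 39.4]
eef_rot: [0.0, 0.996, 0.088, -0.0]
ft_force: [1.5, 0.0, -0.5]
grip_width: 17.7
finger_force: 0.8
```

```bash
python3 -c "
from h import *
c=snap('top','t5.png');find('top',c,'tin_crushed',2);s=state();print(s['tcp_pos'],s['ft_force'])
a=cv2.imread('pics/t5.png')[180:320,110:300];cv2.imwrite('pics/p5.png',cv2.resize(a,(760,560),interpolation=2))"
```

```text
top tin_crushed 0.56 [506. 167.  49.]
[569.17414333 166.72076099  39.50853274] [ 0.72150911 -0.54670549  0.66256025]
```

View pics/p5.png

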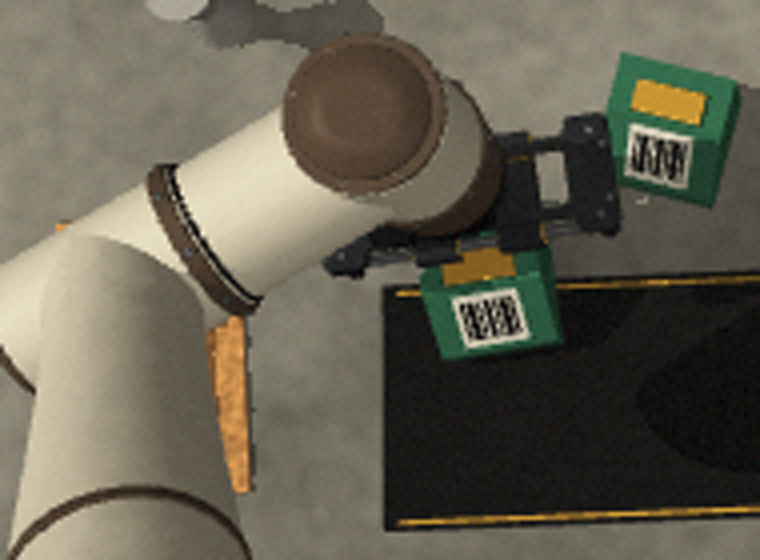

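The tin has slid straight, with its base front edge about half way onto the runner ((443,358) to (562,342) in the crop). It needs about 70 mm more.

Emit:
{"name": "servo_tool", "arguments": {"deltas": [{"gripper":0.8,"linear":[-0.12,0,0],"roll":0},{"gripper":0.8,"linear":[-0.24,0,0],"roll":0},{"gripper":0.8,"linear":[-0.36,0,0],"roll":0},{"gripper":0.8,"linear":[-0.48,0,0],"roll":0},{"gripper":0.8,"linear":[-0.6,0,0],"roll":0},{"gripper":0.8,"linear":[-0.72,0,0],"roll":0},{"gripper":0.8,"linear":[-0.84,0,0],"roll":0},{"gripper":0.8,"linear":[-0.96,0,0],"roll":0},{"gripper":0.8,"linear":[-1.08,0,0],"roll":0},{"gripper":0.8,"linear":[-1.2,0,0],"roll":0},{"gripper":0.8,"linear":[-1.32,0,0],"roll":0},{"gripper":0.8,"linear":[-1.4,0,0],"roll":0}]}}

```text
time_s: 15.4
tcp_pos: [500.8, 154.7, 39.6]
eef_rot: [-0.0, 0.996, 0.088, -0.0]
ft_force: [2.1, 0.4, -0.0]
grip_width: 17.1
finger_force: 1.1
```

Emit:
{"name": "servo_tool", "arguments": {"deltas": [{"gripper":0.8,"linear":[0.2,0,0],"roll":0},{"gripper":0.8,"linear":[0.4,0,0],"roll":0},{"gripper":0.8,"linear":[0.4,0,-0.6],"roll":0},{"gripper":0.8,"linear":[0.4,0,-1.3],"roll":0},{"gripper":0.8,"linear":[0.4,0,-2.0],"roll":0},{"gripper":0.8,"linear":[0.4,0.5,-2.8],"roll":0},{"gripper":0.8,"linear":[0.4,1.2,-3.4],"roll":0},{"gripper":0.8,"linear":[0.4,2.0,-3.6],"roll":0},{"gripper":0.8,"linear":[0.4,2.8,-3.6],"roll":0},{"gripper":0.8,"linear":[0.4,3.6,-3.6],"roll":0},{"gripper":0.8,"linear":[0.4,4.4,-3.6],"roll":0},{"gripper":0.8,"linear":[0.4,5.2,-3.6],"roll":0}]}}

```text
time_s: 16.6
tcp_pos: [567.1, -99.6, 219.4]
eef_rot: [-0.0, 0.996, 0.088, -0.0]
ft_force: [0.4, 0.1, -0.1]
grip_width: 17.6
finger_force: 0.0
```

```bash
python3 -c "
from h import *
c=snap('top','t6.png')
for t in('scanner','tin_crushed','tin_a'): find('top',c,t,4)
s=state();print(s['tcp_pos'],s['time_s'])
a=cv2.imread('pics/t6.png')[165:315,110:310];cv2.imwrite('pics/p6.png',cv2.resize(a,(800,600),interpolation=2))"
```

```text
top scanner 0.83 [477. 400.  37.]
top tin_crushed 0.6 [465. 392.   4.]
top tin_a 0.67 [ 639. -236.   60.]
[566.8205476  -98.89037379 218.95499477] 16.8
```

View pics/p6.png

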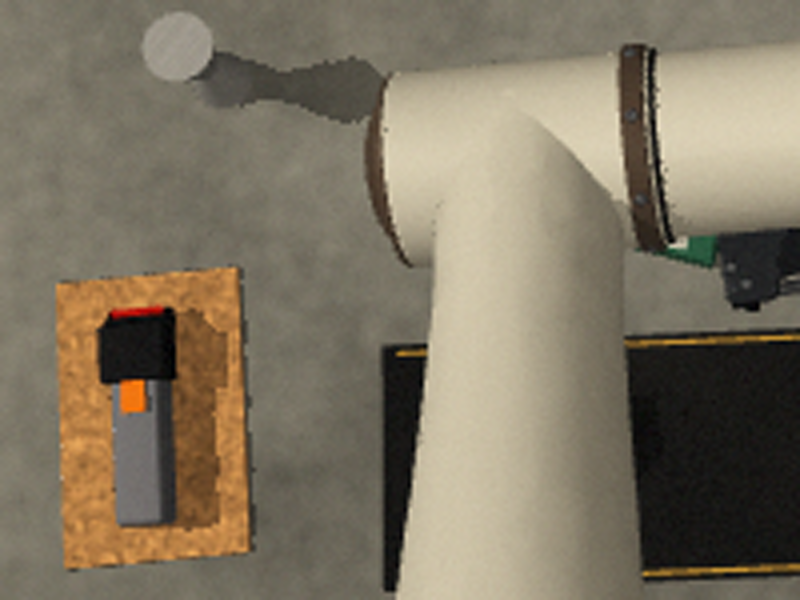

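```bash
python3 -c "
from fit import *
c=snap('scene','s6.png');t=camera('top')
find('scene',c,'tin_crushed',2);find('scene',c,'tin_a',4);find('scene',c,'jigger',1)
q=lambda l:[(110+u/4,165+v/4) for u,v in l]
print('mat',fit(t,[(100,65,4),(100,-65,4),(-100,-65,4),(-100,65,4)],q([(56,284),(240,266),(255,550),(66,570)]),[468,407,.1]))
print('scan',fit(t,[(-75,17,34),(-75,-17,34),(25,17,34),(25,23,38),(25,-23,38)],q([(117,524),(161,524),(113,382),(100,382),(175,380)]),[468,407,.1]))
a=cv2.imread('pics/s6.png')[190:310,240:440];cv2.imwrite('pics/p7.png',cv2.resize(a,(800,480),interpolation=2))"
```

```text
scene tin_crushed 0.63 [475. 152.  54.]
scene tin_a 0.92 [660.  44.  54.]
scene tin_a 0.86 [661. -73.  51.]
scene tin_a 0.74 [ 675. -217.   55.]
scene jigger 0.89 [721. 371.  89.]
mat (array([4.69086e+02, 4.06055e+02, 1.15000e-01]), [[0.0, -0.1], [-0.1, -0.3], [-0.1, 0.4], [0.2, 0.0]])
scan (array([4.66962e+02, 4.04909e+02, 6.90000e-02]), [[-0.8, 1.1], [0.7, 0.5], [0.3, -0.4], [0.8, -0.4], [-1.1, -0.8]])
```

View pics/p7.png

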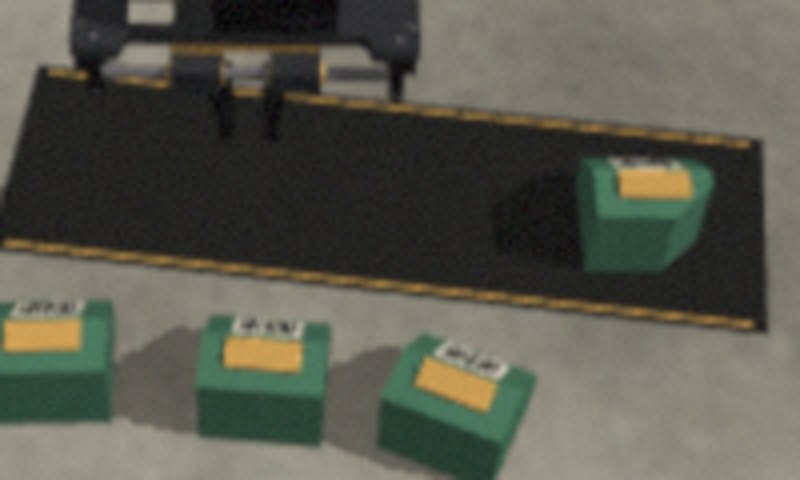

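The tin at crop (645,215) stands wholly on the runner, clear of every edge. The sound tins haven't moved, and the scanner lies within about 3 mm of the mat's middle.

```bash
python3 -c "
from bench import *
print(job_done())"
```

```text
the job is handed in; nothing more can be done
None
```

The job is handed in: I held the scanner on the crushed tin's label for over two seconds and laid it back within about 3 mm of the mat's middle, then slid that tin wholly onto the runner; the sound tins and jigger stayed put, I never went near the pitcher and tumbler, and no verdict was returned.

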